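# Unstack the embedding moulds onto their drying trays

## Robot

A 6-joint arm with a two-finger parallel gripper is mounted at the origin on the work surface. World frame = base frame: x ahead of the robot, y to its left, z up, the work surface at z = 0. Lengths are in mm, angles in rad, forces in N, time in s.
With the tool pointing down it reaches from about 350 to 975 mm from the base axis. Payload 4.9 kg.
Tool frame: the origin (TCP) lies between the finger pads; the fingertips stand robot.tcp_to_tips ahead of it and the grasp point (between the pads) lies 2 mm behind it (robot.tcp_to_tips is the distance from the TCP to the fingertips, in mm); z points along the fingers, y is the direction in which the jaws open and shut (so a half turn about z gives the same grasp; the last joint's range is limited). The gripper opens to 85 mm and grips with 20 to 120 N. Pads are 22 mm wide; open, the fingers measure 114 mm over their backs; the gripper's body (76 mm by 85 mm) begins 54 mm behind the grasp point. The pads swing forward as they close: fully open they stand 13 mm farther back than shut.
Start: joints at [-1.255, 0.053, 1.613, -0, 1.476, -0.119], TCP at [263.261, -566.829, 215.904] pointing down, gripper open.
Joint ranges: [-3.01, 3.01], [-1.01, 2.22], [0.06, 2.58], [-1.02, 4.17], [0.09, 2.62], [-3.14, 3.14]. Speed limits (rad/s): [2.57, 2.57, 3.14, 3.14, 3.14, 3.14].

## Interface

Orientations are given as [roll, pitch, yaw] about the fixed x, y, z axes, in that order (R = Rz(yaw) Ry(pitch) Rx(roll)).
In Python, from cell import robot, sensors, eyes gives the robot as it stands. Calls block until the motion is done:
- robot.goto(position, orientation): joint-space move of the TCP to a pose.
- robot.movel(position, feed=150, attitude=None): straight line of the TCP; attitude=None keeps the orientation; feed is the mean speed in mm/s.
- robot.movej(angles): joint-space move.
- robot.move_gripper(opening): opening from 0.0 (shut) to 1.0 (fully open); the grip force is fixed at half the most; returns when the fingers have stopped.
- robot.pause(seconds).
- robot.inverse_kinematics(position, orientation): joint angles nearest the present ones, or None.
- sensors.get_state(): the state.
- eyes.capture(name): name is "scene" or "top" or "wrist"; returns a dict with "img" (480x640x3 uint8, red, green, blue), "depth" (480x640 float32, mm along the optical axis (not along the pixel's ray), 0 where there is no reading), "camera_matrix" (3x3 intrinsics, pixels), "rvec" (rotation vector, rad) and "tvec" (3), from world to camera coordinates, as OpenCV has them. Camera axes: x right, y down, z forward; pixel columns grow to the right and rows downward; lengths in mm; the calibration is good to about 2 mm. A picture is of the moment at which its call begins.
A pose or a line that the arm cannot do raises robot.MotionError and nothing moves.
- robot.job_done(): hands the job in, once; it reports no verdict.
The state is a dict: "time_s": time; "joint_pos": joint angles; "joint_velocities": joint speeds; "effort": joint torques, N m; "eef_pos": TCP position; "eef_rot": TCP orientation; "ft_force": force on the tool from outside, world axes, zero at the start; "torque": the same for the moment, N m; "finger_gap": opening from 0.0 (shut) to 1.0 (fully open).
Only numpy, scipy, OpenCV 4.12 (cv2) and the standard library are available. Lean on these libraries where they do the work, as an engineer would, in place of code of your own. Each camera call takes 0.05 s, during which the arm holds its last target. There are 200 camera calls.

## Task

The washed steel embedding moulds stand bottom up in one stack on the blue drip pad. Take the stack apart from the top down and set each mould, still bottom up, into the white-rimmed tray made to its own shape and size, lying flat on the tray's floor inside the rim and let go before you take the next. Leave the bottle and the brush alone.

Things in the scene. Friction and masses are not known exactly. Their poses are not given: they have to be found in the camera images.
- small_c (a point): Bare steel embedding mould lying bottom up, 24 mm high: a flat, duller rim flange 3 mm thick at its foot, 36 x 16 mm, and on it a raised well with upright walls, 28 x 10 mm, 21 mm high with a flat top. Topmost of the stack at the start; the smallest, 25 g. Point at the mould's centre, 12 mm above its underside; x along its longer side, y along its shorter side, z up.
- square_c (a point): Bare steel embedding mould lying bottom up, 24 mm high: a flat, duller rim flange 3 mm thick at its foot, 44 x 44 mm, and on it a raised well with upright walls, 34 x 34 mm, 21 mm high with a flat top. Second from the top of the stack, 45 g. Point at the mould's centre, 12 mm above its underside; x and y along its sides, z up.
- round_c (a point): Bare steel embedding mould lying bottom up, 24 mm high: a flat, duller rim flange 3 mm thick at its foot, 60 mm in diameter, and on it a raised well with upright walls, 50 mm in diameter, 21 mm high with a flat top. Third from the top of the stack, 60 g. Point at the mould's centre, 12 mm above its underside; z up.
- oblong_c (a point): Bare steel embedding mould lying bottom up, 24 mm high: a flat, duller rim flange 3 mm thick at its foot, 92 x 66 mm, and on it a raised well with upright walls, 80 x 54 mm, 21 mm high with a flat top. Bottom of the stack, the biggest, 110 g; at the start it stands on a fixed flat blue drip pad 120 x 100 mm, 6 mm thick. Point at the mould's centre, 12 mm above its underside; x along its longer side, y along its shorter side, z up.
- tray_small_floor (a point): Fixed shallow plastic tray, dark grey floor and white rim, that belongs to the smallest (oblong, 36 x 16 mm) mould: floor 3 mm thick, rim 4 mm thick standing 5 mm above the floor (8 mm above the bench); inside 52 x 32 mm, that is 8 mm more than the mould's flange on every side. Point at the centre of the floor's upper face; x along its longer side, y along its shorter side, z up.
- tray_square_floor (a point): Fixed shallow plastic tray, dark grey floor and white rim, that belongs to the square mould: floor 3 mm thick, rim 4 mm thick standing 5 mm above the floor (8 mm above the bench); inside 60 x 60 mm, that is 8 mm more than the mould's flange on every side. Point at the centre of the floor's upper face; x and y along its sides, z up.
- tray_round_floor (a point): Fixed shallow plastic tray, dark grey floor and white rim, that belongs to the round mould: floor 3 mm thick, rim 4 mm thick standing 5 mm above the floor (8 mm above the bench); inside 76 mm in diameter, that is 8 mm more than the mould's flange on every side. Point at the centre of the floor's upper face; z up.
- tray_oblong_floor (a point): Fixed shallow plastic tray, dark grey floor and white rim, that belongs to the big oblong mould: floor 3 mm thick, rim 4 mm thick standing 5 mm above the floor (8 mm above the bench); inside 108 x 82 mm, that is 8 mm more than the mould's flange on every side. Point at the centre of the floor's upper face; x along its longer side, y along its shorter side, z up.
- reagent_c (a point): Bystander: loose amber glass bottle standing upright, 60 mm in diameter and 120 mm high, off to one side. Point at its centre, half-way up.
- brush_grip (a point): Bystander: loose thin brush lying on the bench, 180 mm long, off to one side. Point on its handle.
Mind the look-alikes: they are no part of the job. Leave any brown or yellow look-alike of the part that bears tray_square_floor alone. What is shaped like the part that bears tray_round_floor but red is not meant.

How it is judged:
By the outcome, as a careful person would: the job done as asked, in the order asked, and still so for the second after the job is handed in, with the robot touching nothing.
It also fails if it takes over 112 s, if anything falls off the work surface, if the arm or the gripper's body presses on something with over 40 N, if the wrist force passes 120 N, or if a joint passes its speed limit or range.

## Working session

There is one attempt and no reset: what is moved stays moved. The work goes in short steps, each a Python script; the robot and the scene stay as the last script left them, time stands still between calls to the robot, and variables do not carry over. Pictures are saved under pics/ and viewed, about 12 in all and at most 16, crops included, and the job is handed in when it is done.

```bash
ls; mkdir -p pics; python3 - <<'E'
from cell import robot,sensors,eyes
import cv2,numpy as np
for n in("top","scene"):
    c=eyes.capture(n); cv2.imwrite(f"pics/{n}0.png",c["img"][:,:,::-1]); np.savez(f"{n}0.npz",**c)
    R=cv2.Rodrigues(np.array(c["rvec"]))[0]; print(n,c["camera_matrix"],-R.T@np.array(c["tvec"]).ravel())
print(robot.tcp_to_tips,sensors.get_state())
E
```

```text
pics
top [[481.0625754    0.         319.0493968 ]
 [  0.         481.0625754  239.94583563]
 [  0.           0.           1.        ]] [ 336.31065935   24.34941283 1420.20875059]
scene [[467.22066883   0.         325.16012958]
 [  0.         467.22066883 234.17135355]
 [  0.           0.           1.        ]] [1313.04336354 -195.09179198  760.70258365]
17.0 {'time_s': 0.1, 'joint_pos': array([-1.25497187e+00,  5.32967739e-02,  1.61418017e+00, -1.63937193e-05,
        1.47600150e+00, -1.19031674e-01]), 'joint_velocities': array([ 4.11670964e-04, -1.62595908e-03, -4.07813729e-03, -7.36324673e-04,
       -4.51586472e-04,  5.25682806e-05]), 'effort': array([-1.06022890e-04, -3.94904423e+01, -3.71361852e+01, -1.73272547e-04,
        3.90290399e-03,  1.65596919e-05]), 'eef_pos': array([ 263.08923426, -566.26424257,  214.76828696]), 'eef_rot': array([-3.13971827e+00, -2.07736589e-04,  4.34857502e-01]), 'ft_force': array([-0.26585482, -0.39443415, -0.33636687]), 'torque': array([0.03861801, 0.01620106, 0.08531149]), 'finger_gap': 1.0022012945921035}
```

View pics/top0.png

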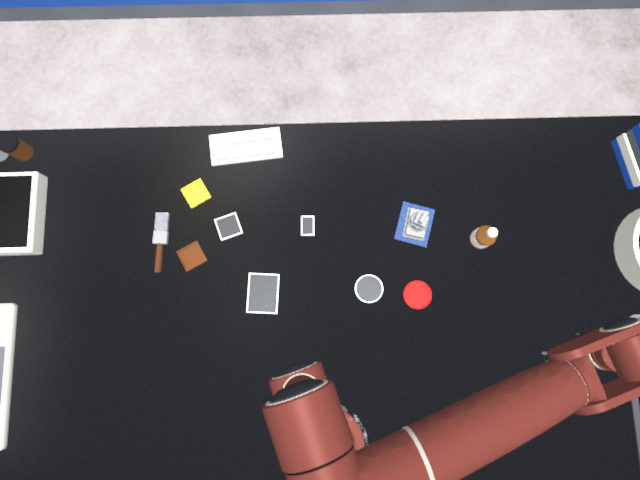

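View pics/scene0.png

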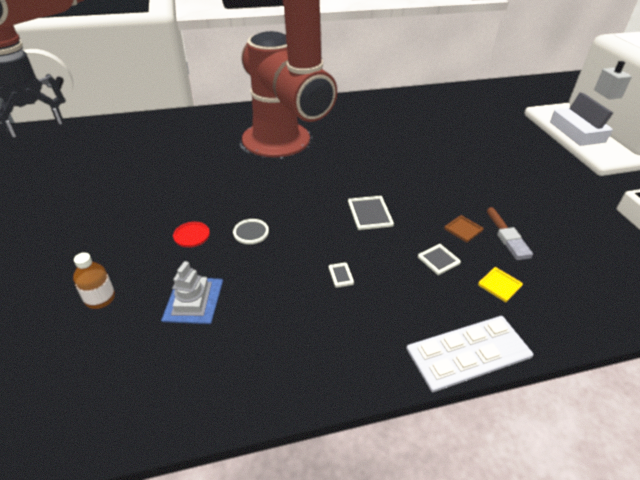

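Top view: the stack is on the blue pad at (415,224). The trays are small (307,226), square (229,226), round (369,288) and oblong (263,293), all with a white rim and dark floor. The look-alikes are yellow (196,193), brown (192,256) and red (417,295). The white labelled rack at (246,146) isn't a tray. Next I'll measure these and confirm them in an enlarged crop.

```bash
cat > h.py <<'E'
from cell import robot,sensors,eyes
import cv2,numpy as np,json
def cam(c):
    return cv2.Rodrigues(np.array(c["rvec"],float))[0],np.array(c["tvec"],float).ravel(),np.array(c["camera_matrix"])
def toworld(c,uv,z):
    R,t,K=cam(c); uv=np.atleast_2d(uv).astype(float)
    d=np.c_[uv,np.ones(len(uv))]@np.linalg.inv(K).T@R; o=-R.T@t
    return (o+d*((z-o[2])/d[:,2])[:,None])[:,:2]
def cloud(c):
    R,t,K=cam(c); D=c["depth"].astype(float); v,u=np.indices(D.shape)
    P=np.stack([(u-K[0,2])/K[0,0]*D,(v-K[1,2])/K[1,1]*D,D],-1)
    W=(P-t)@R; W[D<=0]=np.nan; return W
def rect(p):
    "centre, long side, short side, angle of long axis"
    (x,y),(w,h),a=cv2.minAreaRect(np.asarray(p,np.float32)); 
    if w<h: w,h,a=h,w,a+90
    a=np.radians(a); a=(a+np.pi/2)%np.pi-np.pi/2
    return [round(float(k),3) for k in (x,y,w,h,a)]
E
python3 - <<'E'
from h import *
c=dict(np.load("top0.npz")); im=c["img"]
hsv=cv2.cvtColor(im,cv2.COLOR_RGB2HSV); m=((hsv[...,2]>110)&(hsv[...,1]<60)).astype(np.uint8)
out={}
for n,(u,v) in dict(small=(307,226),square=(229,226),round=(369,288),oblong=(263,293)).items():
    cs,_=cv2.findContours(m,cv2.RETR_EXTERNAL,cv2.CHAIN_APPROX_NONE)
    k=[q for q in cs if cv2.pointPolygonTest(q,(u,v),False)>0 and cv2.contourArea(q)<5000][0]
    out[n]=rect(toworld(c,k[:,0],8)); print(n,out[n])
json.dump(out,open("trays.json","w"))
W=cloud(c); b=(np.abs(np.indices((480,640))[1]-415)<30)&(np.abs(np.indices((480,640))[0]-224)<30)
for lo,hi in((95,110),(71,85),(47,60),(24,36)):
    q=b&(W[...,2]>lo)&(W[...,2]<hi); P=W[q][:,:2]; print(lo,len(P),rect(P) if len(P)>3 else'')
q=W[290:295,0:3]; print(W[224,415],W[226,307],W[300,330])
cv2.imwrite("pics/crop1.png",cv2.resize(im[170:330,140:460,::-1],None,fx=2.5,fy=2.5,interpolation=cv2.INTER_CUBIC))
w=eyes.capture("wrist"); R,t,K=cam(w); s=sensors.get_state()
print(K[0,0],-R.T@t,R,s["eef_pos"])
for n in out: print(n,robot.inverse_kinematics([*out[n][:2],60],[np.pi,0,out[n][4]]))
E
```

```text
small [625.098, 37.936, 61.095, 42.044, -0.028]
square [629.368, 274.103, 73.651, 73.021, 0.318]
round [430.42, -137.486, 85.186, 84.982, 1.529]
oblong [427.064, 172.758, 120.463, 94.275, -0.075]
95 38 [619.76, -289.146, 28.44, 9.899, -0.558]
71 101 [619.746, -289.853, 37.002, 33.996, -0.471]
47 67 [621.232, -288.953, 49.147, 47.568, -0.501]
24 220 [620.409, -289.966, 81.336, 59.446, -0.239]
[ 607.86733302 -273.967992     63.70732346] [623.02436324  38.00593677   2.59134958] [400.0931779  -23.51098734   6.40233536]
331.18676033036513 [ 336.71922374 -532.54999158  372.62203057] [[ 0.42087023 -0.90711871 -0.00197548]
 [-0.85952881 -0.39948447  0.31878266]
 [-0.28996289 -0.13246816 -0.94782578]] [ 263.12339494 -566.34564059  214.93649806]
small [-5.81486396e-02  1.95937020e-01  1.72914091e+00 -4.44089210e-16
  1.21651472e+00  1.54064769e+00]
square [ 3.02446879e-01  3.24556114e-01  1.57453500e+00 -4.44089210e-16
  1.24250154e+00  1.55524321e+00]
round [-0.47414217 -0.22340119  2.14396135  0.          1.2210325  -0.43234585]
oblong [ 2.22631223e-01 -1.99008045e-01  2.12360924e+00 -4.44089210e-16
  1.21699145e+00  1.86842755e+00]
```

View pics/crop1.png

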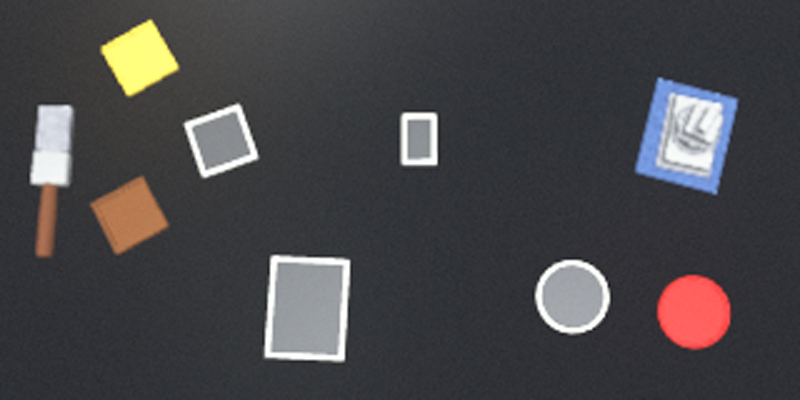

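The crop confirms it. White-rimmed, grey-floored trays: square (220,140), small (419,138), oblong (307,307), round (572,297). The measured sizes match the descriptions. The yellow, brown and red pieces stay where they are. Next is a close look at the stack.

```bash
cat >> h.py <<'E'
STACK=np.array([620.,-289.5]); TOP=dict(small=102,square=78,round=54,oblong=30)
def down(yaw): return [np.pi,0,yaw]
def look(xy,z,yaw,name):
    robot.goto([*xy,z],down(yaw)); robot.pause(.3)
    c=eyes.capture("wrist"); cv2.imwrite(f"pics/{name}.png",c["img"][...,::-1]); return c
def level(c,z,xy=STACK,r=75,tol=6):
    W=cloud(c); q=(abs(W[...,2]-z)<tol)&(np.hypot(W[...,0]-xy[0],W[...,1]-xy[1])<r)
    n,l,s,_=cv2.connectedComponentsWithStats(q.astype(np.uint8))
    k=1+np.argmax(s[1:,4]); return rect(W[l==k][:,:2])+[round(float(np.median(W[l==k][:,2])),1)]
E
python3 - <<'E'
from h import *
c=look(STACK,200,-.55,"w1")
for n,z in TOP.items(): print(n,level(c,z))
print(sensors.get_state()["time_s"],sensors.get_state()["eef_pos"])
E
```

```text
small [620.113, -290.35, 27.605, 9.078, -0.556, 101.7]
square [619.598, -290.731, 36.736, 33.931, -0.456, 78.2]
round [622.252, -290.363, 49.142, 48.202, 1.116, 56.4]
oblong [620.007, -289.596, 80.073, 59.588, -0.251, 30.4]
2.1583 [ 619.7873152  -289.97233395  200.08601156]
```

View pics/w1.png

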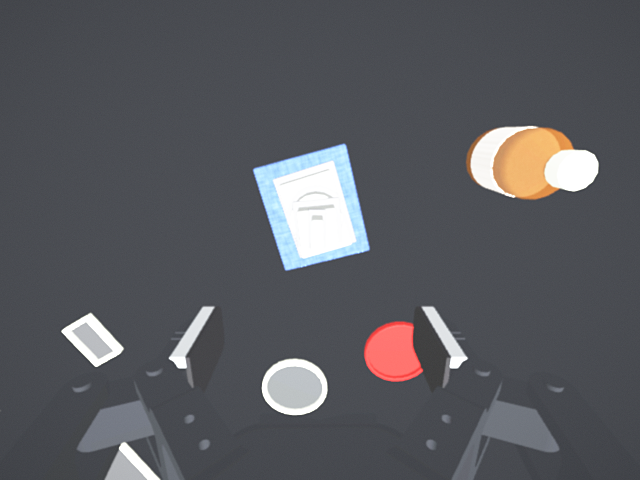

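```bash
cat >> h.py <<'E'
T=json.load(open("trays.json"))
def best(xy,z,yaw,sym):
    j0=sensors.get_state()["joint_pos"]; opts=[]
    for k in range(-4,5):
        j=robot.inverse_kinematics([*xy,z],down(yaw+k*sym))
        if j is not None and max(abs(np.array(j)))<3.0: opts.append((np.abs(np.array(j)-j0).max(),yaw+k*sym))
    return min(opts)[1]
def move(name,xy,yaw,und,width,opening,sym=np.pi,tip=4):
    "pick at xy (underside und) and set into the tray of that name"
    off=3+tip+17; y=best(xy,und+80,yaw,sym)
    robot.goto([*xy,und+24+60],down(y)); robot.move_gripper(opening)
    robot.movel([*xy,und+off],feed=80); robot.move_gripper(0.0)
    g=sensors.get_state()["finger_gap"]; print("gap mm",g*85,"want",width)
    if abs(g*85-width)>6: print("BAD GRASP, stopping"); return False
    robot.movel([*xy,und+off+8],feed=40); robot.movel([*xy,und+off+90],feed=150)
    x,v,_,_,a=T[name]; y=best((x,v),100,a,sym)
    robot.goto([x,v,130],down(y)); print("gap mm",sensors.get_state()["finger_gap"]*85)
    robot.movel([x,v,3+off+15],feed=120); robot.movel([x,v,3+off+.7],feed=30)
    print("F",sensors.get_state()["ft_force"].round(1)); robot.pause(.2)
    robot.move_gripper(min(1,width/85+.15)); robot.movel([x,v,130],feed=100); return True
def check(name):
    x,v,_,_,a=T[name]; s=sensors.get_state()["eef_rot"][2]
    robot.movel([x,v,190],feed=200); robot.pause(.3); c=eyes.capture("wrist")
    cv2.imwrite(f"pics/placed_{name}.png",c["img"][...,::-1])
    print(name,"tray",T[name],"mould top",level(c,27,(x,v),60),"t",sensors.get_state()["time_s"]); return c
E
python3 - <<'E'
from h import *
if move("small",(620.1,-290.2),-.556,78,10,.6): check("small")
c=look(STACK,190,-.46,"w2")
for n in("square","round","oblong"): print(n,level(c,TOP[n]))
E
```

```text
gap mm -0.07263229507920453 want 10
BAD GRASP, stopping
square [619.948, -290.786, 36.522, 33.864, -0.445, 78.1]
round [622.463, -290.353, 48.609, 48.067, 1.136, 56.4]
oblong [620.051, -289.644, 79.871, 59.501, -0.251, 30.3]
```

View pics/w2.png

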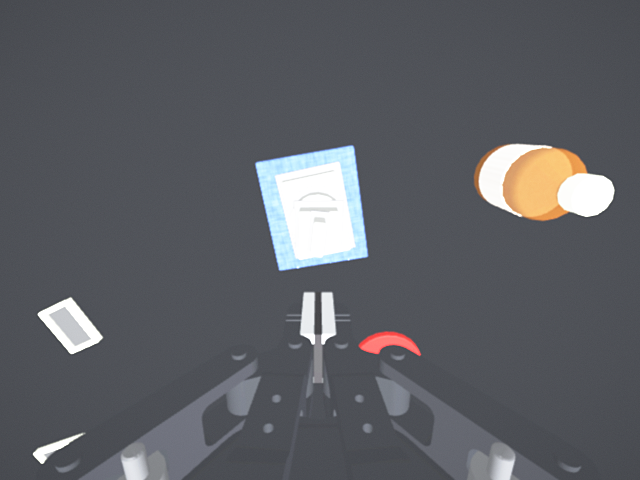

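The gripper closed on nothing. I need to know where the small mould is now, so I'll take a better look.

```bash
python3 - <<'E'
from h import *
robot.move_gripper(1.0)
y=-.46
c=look(STACK-40*np.array([np.cos(y),np.sin(y)]),170,y,"w3"); s=sensors.get_state(); print(s["eef_pos"],s["eef_rot"],s["time_s"],s["finger_gap"])
try: print("small",level(c,102))
except Exception as e: print(e)
W=cloud(c); q=np.hypot(W[...,0]-620,W[...,1]+290)<70
vs,us=np.where(q); a,b,d,e=vs.min(),vs.max(),us.min(),us.max(); print(a,b,d,e, np.nanmax(W[q][:,2]))
im=c["img"][a:b,d:e]; g=(255*(im/255.)**2.5).astype(np.uint8)
z=np.nan_to_num(np.clip(W[a:b,d:e,2],0,110)*2.3).astype(np.uint8); z=cv2.applyColorMap(z,cv2.COLORMAP_JET)
cv2.imwrite("pics/w3c.png",cv2.resize(np.hstack([g[...,::-1],z]),(800,int(800*(b-a)/(2*(e-d))))))
# fingertip height while open, by depth
f=(W[...,2]>110)&(W[...,2]<260); print("low finger z", np.nanpercentile(W[f][:,2],[0,1,5]))
E
```

```text
[ 584.96453883 -272.22937438  170.79413937] [ 3.14144578e+00 -1.44203801e-03 -4.59983448e-01] 6.5333 1.0004744493421418
small [619.847, -290.258, 28.123, 10.002, -0.566, 101.7]
100 479 2 622 284.77787830165414
low finger z [110.04532229 114.30025554 119.81970078]
```

View pics/w3c.png

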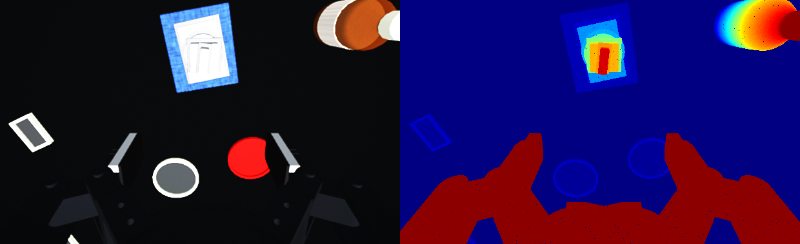

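The small mould hasn't moved: level 102 gives (619.8,-290.3), yaw -0.57. So the fingers shut above it. I'll check the real fingertip height and the heights the arm reaches.

```bash
python3 - <<'E'
from h import *
def st(m):
    s=sensors.get_state(); print(m,s["eef_pos"].round(1),"yaw",s["eef_rot"][2].round(3),"gap",round(s["finger_gap"]*85,1),"F",s["ft_force"].round(1),"t",round(s["time_s"],2)); return s
def tips():
    s=sensors.get_state(); p=s["eef_pos"]; a=s["eef_rot"][2]
    W=cloud(eyes.capture("wrist"))-p; x=W[...,0]*np.cos(a)+W[...,1]*np.sin(a); y=-W[...,0]*np.sin(a)+W[...,1]*np.cos(a); z=W[...,2]
    q=(abs(x)<20)&(abs(y)<65)&(z>-45); print("tips rel TCP z",np.percentile(z[q],[0,2,10]).round(1),"x",x[q].min().round(1),x[q].max().round(1))
robot.goto([620,-290.2,162],down(-.566)); st("hover"); tips()
robot.move_gripper(.4); tips()
robot.movel([620,-290.2,102],feed=80); st("low")
c=eyes.capture("wrist"); cv2.imwrite("pics/w4.png",(255*(c["img"][...,::-1]/255.)**1.5).astype(np.uint8))
robot.move_gripper(0.0); st("shut")
E
```

```text
hover [ 620.5 -290.6  161.4] yaw -0.566 gap 84.9 F [0.1 0.4 0.7] t 6.82
tips rel TCP z [27.7 38.3 59.1] x -13.6 20.0
tips rel TCP z [15.6 32.5 62.9] x -13.9 20.0
low [ 620.4 -290.4  102.6] yaw -0.566 gap 34.2 F [-0.1 -0.5  0.2] t 8.37
shut [ 620.1 -290.2  102.2] yaw -0.566 gap 0.0 F [-0.4 -0.2  0.4] t 8.84
```

View pics/w4.png

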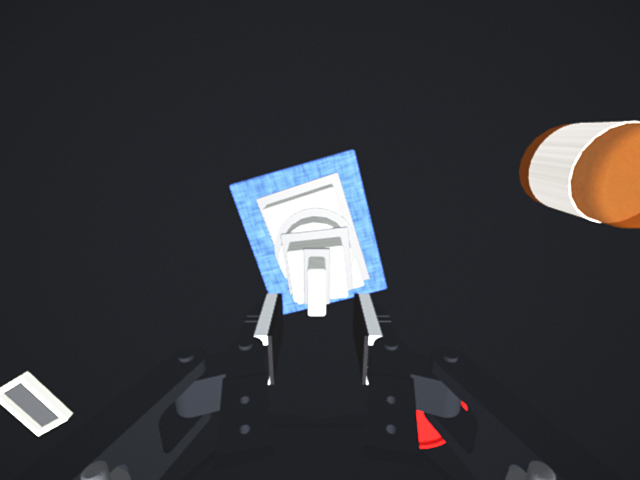

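The wrist depth suggests the tips are about 15 mm above the reported TCP, not 17 mm below it. I'll check that with the scene camera while the gripper is shut over the mould.

```bash
python3 - <<'E'
from h import *
c=eyes.capture("scene"); R,t,K=cam(c)
pr=lambda p:cv2.projectPoints(np.array([p],float),c["rvec"],c["tvec"],K,None)[0].ravel()
for z in(78,85,102,120,140): print(z,pr([620,-290,z]).round(1))
u,v=pr([620,-290,100]).astype(int); im=c["img"][v-70:v+50,u-80:u+80,::-1].copy()
cv2.imwrite("pics/s1.png",cv2.resize(im,(800,600),interpolation=cv2.INTER_CUBIC)); print(u-80,v-70)
W=cloud(c)
for dv in range(-30,14,2): print(v+dv,W[v+dv,u].round(0),end=";")
w=eyes.capture("wrist"); Rw,tw,Kw=cam(w); print("\nTCP in wrist",cv2.projectPoints(np.array([[620.1,-290.2,102.2],[620.1,-290.2,85.2]]),w["rvec"],w["tvec"],Kw,None)[0].round(0).tolist())
E
```

```text
78 [184. 274.]
85 [183.4 271.5]
102 [181.9 265.5]
120 [180.2 258.9]
140 [178.2 251.4]
102 196
236 [ 629. -276.  184.];238 [ 629. -276.  180.];240 [ 619. -278.  166.];242 [ 628. -278.  169.];244 [ 633. -278.  169.];246 [ 636. -279.  166.];248 [ 634. -280.  160.];250 [ 634. -281.  154.];252 [ 632. -282.  148.];254 [ 633. -283.  143.];256 [ 629. -284.  135.];258 [ 632. -285.  133.];260 [ 631. -286.  126.];262 [ 627. -287.  118.];264 [ 505. -305.   -3.];266 [ 620. -290.  101.];268 [ 627. -290.  102.];270 [ 632. -290.  102.];272 [ 634. -291.   98.];274 [ 633. -292.   92.];276 [ 635. -293.   88.];278 [ 632. -294.   80.];
TCP in wrist [[[316.0, 293.0]], [[316.0, 280.0]]]
```

View pics/s1.png

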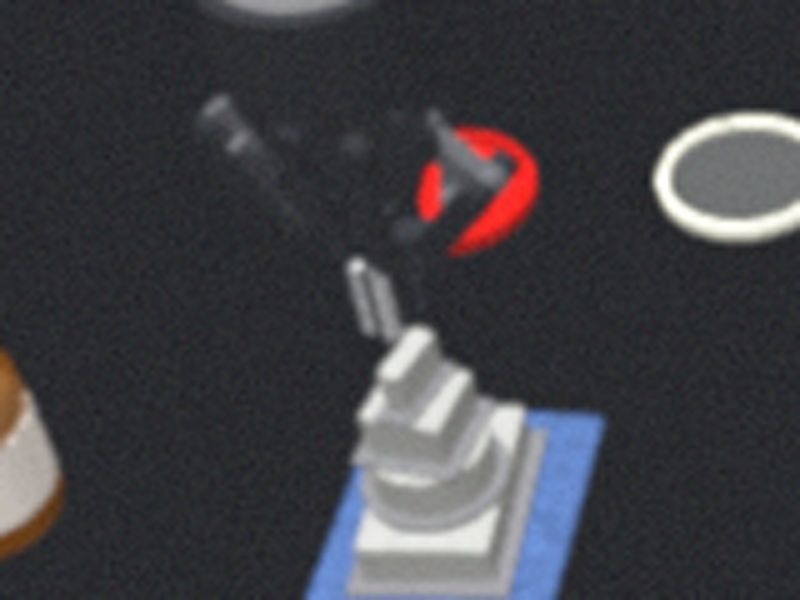

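The scene view shows the shut tips (crop (385,335)) hovering above the mould top (crop (415,335)). So the reported TCP sits further along the tool than the real one. I'll measure the fingers in the tool frame at several openings, from a raised pose.

```bash
python3 - <<'E'
from h import *
robot.movel([620,-290.2,182],feed=120)
def loc(W,p,a): 
    D=W-p; return D[...,0]*np.cos(a)+D[...,1]*np.sin(a),-D[...,0]*np.sin(a)+D[...,1]*np.cos(a),D[...,2]
for o in(0,.12,.4,.6,1):
    robot.move_gripper(o); robot.pause(.2); s=sensors.get_state(); p=s["eef_pos"]; a=s["eef_rot"][2]
    for n in("wrist","scene"):
        x,y,z=loc(cloud(eyes.capture(n)),p,a); q=(abs(x)<40)&(abs(y)<60)&(z>-50)&(z<45)
        z0=np.percentile(z[q],1); b=q&(z<z0+12)
        print(o,n,"n",q.sum(),"zmin",z[q].min().round(1),z0.round(1),"x",np.percentile(x[b],[1,50,99]).round(1),"y",np.percentile(y[b],[1,99]).round(1),"in y",y[b&(y<0)].max().round(1) if (b&(y<0)).any() else '',y[b&(y>0)].min().round(1) if (b&(y>0)).any() else '')
print(sensors.get_state()["time_s"])
E
```

```text
0 wrist n 1804 zmin 18.7 20.1 x [ 5.9 10.  11.1] y [-14.1  12.3] in y -0.2 0.2
0 scene n 196 zmin 13.3 15.8 x [-7.6  7.1 11.2] y [-12.   15.1] in y -0.0 0.1
0.12 wrist n 2053 zmin 14.8 16.5 x [-9.6  9.9 11. ] y [-19.   17.1] in y -5.9 4.2
0.12 scene n 260 zmin 13.5 13.8 x [-5.6  6.6 11.3] y [-16.1  20.1] in y -3.5 4.8
0.4 wrist n 2394 zmin 15.3 17.8 x [-10.7   6.7  11. ] y [-30.8  28.9] in y -17.8 16.0
0.4 scene n 299 zmin 13.5 13.8 x [-10.6   5.5  11.4] y [-28.2  31.1] in y -14.1 19.5
0.6 wrist n 2492 zmin 18.0 19.5 x [-10.9   6.4  11.1] y [-38.9  37.1] in y -26.2 24.5
0.6 scene n 272 zmin 16.8 17.4 x [-10.9   5.2  11.6] y [-35.9  39.7] in y -22.0 25.9
1 wrist n 1982 zmin 27.9 28.8 x [-11.2   5.6  11. ] y [-55.6  54.1] in y -43.1 41.3
1 scene n 170 zmin 25.1 26.1 x [-12.3   5.5  11.1] y [-53.5  56.8] in y -39.0 45.1
12.85
```

Both cameras agree. The fingers are centred in x and y, but the tips stand about 13–14 mm behind the reported TCP when nearly shut (17 at 0.6, 26 open). That is about 30 mm off the stated tool length. I'll put the measured tip height into the helper.

```bash
python3 - <<'E'
s=open("h.py").read()
s=s.replace("off=3+tip+17;","off=3+tip-float(np.interp(width/85,[0,.12,.4,.6,1],[13,13.5,14,17,26]));")
s=s.replace("und+24+60","und+24+20")
open("h.py","w").write(s)
E
python3 - <<'E'
from h import *
if move("small",(620.0,-290.2),-.566,78,10,.5):
    check("small")
    c=look(STACK,190,-.46,"w5")
    for n in("square","round","oblong"): print(n,level(c,TOP[n]))
print(sensors.get_state()["time_s"])
E
```

```text
gap mm 8.366658219943659 want 10
gap mm 8.091215794191545
F [-2.4  0.9  5.8]
small tray [625.098, 37.936, 61.095, 42.044, -0.028] mould top [624.273, 37.646, 27.839, 9.076, -0.026, 26.8] t 21.7
square [619.75, -290.65, 34.307, 33.981, -0.437, 77.8]
round [622.536, -290.427, 49.006, 48.028, 1.116, 56.4]
oblong [620.063, -289.643, 79.898, 59.571, -0.247, 30.2]
23.2917
```

```bash
ls pics
```

```text
crop1.png
placed_small.png
s1.png
scene0.png
top0.png
w1.png
w2.png
w3.png
w3c.png
w4.png
w5.png
```

The small mould is flat in its tray: top at 26.8 mm, centred within 1 mm. Next the square one.

```bash
python3 - <<'E'
from h import *
if move("square",(619.75,-290.65),-.437,54,34,.85,sym=np.pi/2):
    check("square")
    c=look(STACK,190,-.25,"w6")
    for n in("round","oblong"): print(n,level(c,TOP[n],tol=3))
print(sensors.get_state()["time_s"])
E
```

```text
gap mm 32.308069301984155 want 34
gap mm 32.57622714201415
F [-2.9 -1.   4.3]
square tray [629.368, 274.103, 73.651, 73.021, 0.318] mould top [629.156, 273.886, 33.332, 33.287, 0.314, 26.8] t 33.1333
round [621.784, -290.051, 49.001, 48.785, 0.545, 53.8]
oblong [642.538, -293.766, 54.543, 34.309, 1.329, 30.0]
35.5083
```

```bash
python3 - <<'E'
from h import *
if move("round",(621.5,-290.1),-.25,30,50,1.0,sym=np.pi/6):
    check("round")
    c=look(STACK,190,-.25,"w7")
    print("oblong",level(c,30,tol=3))
print(sensors.get_state()["time_s"])
E
```

```text
gap mm 47.71460272078297 want 50
gap mm 47.50205810513909
F [-3.3  1.8  7.2]
round tray [430.42, -137.486, 85.186, 84.982, 1.529] mould top [430.358, -138.497, 48.968, 48.399, 0.998, 26.8] t 44.3833
oblong [620.236, -288.445, 79.331, 54.068, -0.25, 29.8]
45.6917
```

```bash
python3 - <<'E'
from h import *
if move("oblong",(620.2,-288.7),-.25,6,54,1.0):
    check("oblong")
    j=[-1.255,0.053,1.613,0,1.476,-0.119]; robot.movej(j); robot.pause(.5)
    c=eyes.capture("top"); cv2.imwrite("pics/topf.png",cv2.resize(c["img"][120:330,120:520,::-1],(800,420),interpolation=cv2.INTER_CUBIC))
    for n in T: print(n,T[n],level(c,27,T[n][:2],55))
print(sensors.get_state()["time_s"])
E
```

```text
gap mm 52.20791129471188 want 54
gap mm 52.251848436668794
F [-3.2 -0.4  6.7]
oblong tray [427.064, 172.758, 120.463, 94.275, -0.075] mould top [426.389, 172.406, 80.093, 54.051, -0.077, 26.8] t 55.3917
small [625.098, 37.936, 61.095, 42.044, -0.028] [623.827, 37.595, 24.728, 6.001, -0.027, 28.5]
square [629.368, 274.103, 73.651, 73.021, 0.318] [629.075, 273.825, 34.959, 34.433, 0.309, 28.3]
round [430.42, -137.486, 85.186, 84.982, 1.529] [430.554, -136.808, 47.274, 47.017, 1.527, 27.7]
oblong [427.064, 172.758, 120.463, 94.275, -0.075] [426.862, 172.321, 79.696, 54.627, -0.092, 28.2]
58.6167
```

View pics/topf.png

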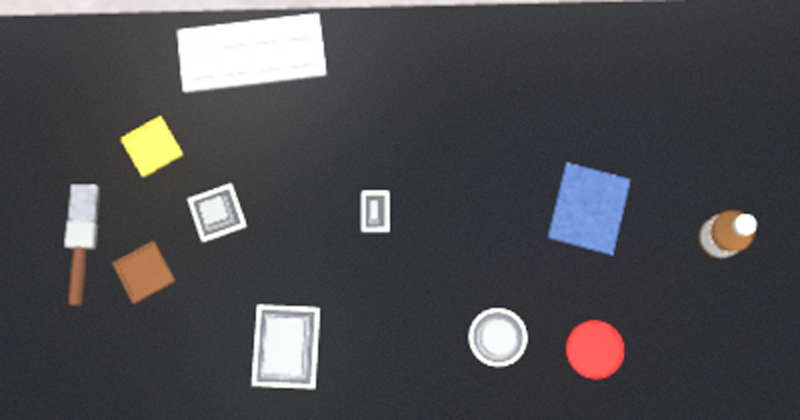

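The final top view shows all four moulds centred in their trays: square (216,212), small (375,211), oblong (287,346), round (498,337). The pad at (590,208) is empty. The bottle, brush and look-alikes haven't moved.

```bash
python3 -c "
from cell import robot; robot.job_done()"
```

```text
the job is handed in; nothing more can be done
```

All four moulds are in their own trays, bottom up and let go. I took them from the top down (small, square, round, oblong), and the arm was back at its start pose at 58.6 s, just before I handed in.

- **Final checks:** the close wrist view after each placing put every mould top at 26.8 mm (27 mm expected), so all lie flat. Each is centred within about 1 mm of its tray; the rectangular ones are within 0.01 rad of its yaw. The last top view agreed within about 2 mm: tops 27.7–28.5 mm and at most 1.3 mm off centre. It also showed the pad empty and the bottle, brush and look-alikes unmoved.
- **What failed or disagreed:** my first grasp, and a repeat of it while checking, closed on air above the small mould without moving it. The fingertips really stood about 13 mm behind the reported TCP, not 17 mm ahead of it as stated. I measured this with two cameras and corrected for it, and every later grasp held the first time.

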